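Shut the punch drawer and the box lid

ROBOT

A 7-joint arm with a two-finger parallel gripper is mounted at the origin on the work surface. World frame = base frame: x ahead of the robot, y to its left, z up, the work surface at z = 0. Lengths are in m, angles in rad, forces in N, time in s.
With the tool pointing down it reaches from about 0.425 to 1.025 m from the base axis. Payload 9.4 kg.
Tool frame: the origin (TCP) lies at the very end of the fingers, on their centre line; the grasp point (between the pads) lies 19 mm behind it; z points along the fingers, y is the line along which they close (so a half turn about z gives the same grasp; the last joint's range is limited). The gripper opens to 85 mm and grips with 20 to 120 N. Pads are 22 mm wide; open, the fingers measure 114 mm over their backs; the gripper's body (76 mm by 85 mm) begins 54 mm behind the grasp point. The pads swing forward as they close: fully open they stand 13 mm farther back than shut.
Start: joints at [-1.422, 0.599, -0.003, 1.599, 0.002, 0.943, -0.08], TCP at [0.162, 0.707, 0.231] pointing down, gripper open.
Joint ranges: [-2.57, 2.57], [-0.35, 1.97], [-1.29, 1.29], [0.11, 2.56], [-1.05, 4.19], [0.11, 1.86], [-2.63, 2.63]. Speed limits (rad/s): [2.22, 2.22, 3.01, 3.01, 3.14, 3.14, 3.14].

INTERFACE

Orientations are given as a 3x3 rotation matrix whose columns are the frame's x, y, z axes.
In Python, from bench import state, imaging, ctrl gives the robot as it stands. The module is installed in compiled form; this text tells all that it offers.
- The arm moves only by the tool drive_tool, never from a script. Its argument "targets" is a list of rows, each an object of numbers: "gripper": the closure, from 0 (fully open) to 1 (shut); "tx", "ty", "tz": the shift along the tool's x, y, z in cm; "twist": the turn about the tool's z in rad. A call has 1 to 8 rows; each row is the pose to reach, as a shift and turn from the pose commanded when the call began, along the tool's axes at that moment; what a row does not reach only later rows make up. A row lasts 1/12 s, in which the tool goes at most 41.7 mm and 7.16 degrees, less where a joint would pass 70% of its speed; a pose out of reach is approached as far as the arm can. A call with a gripper value outside its range is refused whole. The fingers move at their own pace and stop on an object; "squeeze" is the grip in N (left out, the last holds). Time passes only in rows, so rows that repeat a pose let the fingers close. It gives the time, the measured TCP pose, the force, the opening and the grip force at its end, in the units of the state.
- state(): the state, without advancing time (a new reading comes with each control period).
- imaging.camera(name): name is "scene" or "top" or "wrist"; returns a dict with "img" (400x640x3 uint8, red, green, blue), "mtx" (3x3 intrinsics, pixels), "D" ([k1, k2, p1, p2, k3] as OpenCV has them; the pictures are not rectified), "rvec" (rotation vector, rad) and "tvec" (3), from world to camera coordinates, as OpenCV has them; the wrist camera has in their place "tool_from_camera" (4x4, takes a point from camera to tool coordinates, whose origin is the TCP and whose axes are the flange's). Camera axes: x right, y down, z forward; pixel columns grow to the right and rows downward; lengths in m; the calibration is good to about 2 mm. A picture is of the moment at which its call begins: read the wrist's pose just before it. There is no depth.
- ctrl.close_job(): hands the job in; it is judged then, once.
The state is a dict: "clock": time; "joint_positions": joint angles; "qd": joint speeds; "joint_efforts": joint torques, N m; "position": TCP position; "eef_rot": TCP orientation; "force": force on the tool from outside, world axes, zero at the start; "moment": the same for the moment, N m; "opening": opening from 0.0 (shut) to 1.0 (fully open); "gripper_force": force on a finger pad.
Only numpy, scipy, OpenCV 4.12 (cv2) and the standard library are available. Lean on these libraries where they do the work, as an engineer would, in place of code of your own. Each camera call takes 0.05 s, during which the arm holds its last target. There are 200 camera calls.

TASK

Tidy the silversmith's bench with the fingertips only: push the drawer that holds the row of short upright punches fully home, until its front is flush, and then push the open lid of the wooden box over and down until it is shut. Leave the other drawer, with the steel rods in it, standing open as it is, pick nothing up, and leave the box and everything else standing where it is.

Things in the scene. Friction and masses are not known exactly. Their poses are not given: they have to be found in the camera images.
- punch_cabinet: wooden one-drawer cabinet fixed to the bench, 150 deep (x), 120 wide (y), 85 mm high; origin under its centre, x axis from front to back; flush front plane 75 mm from the origin towards -x. Drawer front 116 mm wide, with a brass finger lip 24 mm above the bench, 10 mm proud. Its drawer holds four upright steel punches (diameter 13 mm) in a dark wooden bar. A steel block stands on its top.
- punch_drawer (a joint): the drawer with the punches; value in m: how far it stands open, 0 = fully home (front flush), starts 0.06 to 0.09; slides with about 1.2 N and stays where left
- punch_drawer_front (a point): middle of the upper edge of that drawer's outer front face, 83 mm above the bench (the flat face reaches 80 mm down from here); x axis points into the cabinet, the closing direction
- rod_cabinet: same wooden one-drawer cabinet fixed to the bench, 150 deep (x), 120 wide (y), 85 mm high; origin under its centre, x axis from front to back; flush front plane 75 mm from the origin towards -x. Drawer front 116 mm wide, with a brass finger lip 24 mm above the bench, 10 mm proud. Its drawer holds three steel rods lying across it. A brass disc stands on its top.
- rod_drawer (a joint): the drawer with the rods, to be left open; value in m: how far it stands open, 0 = fully home (front flush), starts 0.06 to 0.09; slides with about 1.2 N and stays where left
- rod_drawer_front (a point): middle of the upper edge of that drawer's outer front face, 83 mm above the bench (the flat face reaches 80 mm down from here); x axis points into the cabinet, the closing direction
- box: open wooden box, 130 deep (x) x 120 wide (y) x 55 mm high, about 2 kg, standing loose on the bench, a bed of steel domes inside; origin under its centre, x axis points towards its hinged side
- box_lid (a joint): the box's lid, a plain board 130 x 120 x 8 mm with a brass tongue at its free edge; value in rad: 0 = shut, flat on the box, 1.57 = upright; starts 1.0 to 1.4, standing up and leaning towards the robot. Stiff hinge (about 0.17 N m): it stays where left and must be pushed all the way down
- lid_hinge (a point): middle of the hinge line, at the far (+x) upper rim of the box, 55 mm above the bench: the hinge runs along the box's y axis, on the lid's underside; this frame turns with the lid, whose board runs 130 mm along this frame's -x and is 8 mm thick along its +z (+z is the outer face)
- lid_edge (a point): middle of the lid's free edge on its outer face, 130 mm from the hinge; same axes as lid_hinge
- bench_block: flat steel block 55 x 60 x 18 mm, standing on the rear half of the punch drawer's cabinet; origin under its centre. Leave alone.
- brass_anvil: brass disc, diameter 44, 22 mm high, standing on the rear half of the rod drawer's cabinet; origin under its centre. Leave alone.
- swage_block: grooved steel block 60 x 60 x 26 mm lying on the bench nearer the robot; origin under its centre. Leave alone.
- mallet: mallet standing on its round head (diameter 66, 75 mm high), its 220 mm long handle level, towards the robot; to the right of the work; origin under the head's centre. Leave alone.
- mandrel: steel cone on a round foot (diameter 60 mm), 170 mm tall, to the left of the work; origin under its centre. Leave alone.
- dish: white bowl, diameter 72, 30 mm high, on the bench nearer the robot; origin under its centre. Leave alone.
- graver: hand tool with a wooden handle, 150 mm long, lying on the bench to the left of the work; its pose lies on the tool's long axis. Leave alone.

How it is judged:
On the way, in this order (a step that is already met when the one before it is completed fails the run):
1. the drawer with the punches is fully home (value of joint punch_drawer below 0.005 m), for 0.2 s.
2. the box's lid is shut (value of joint box_lid below 0.05 rad), for 0.2 s.
At the end, for the whole second after the job is handed in: The punch drawer is within 5 mm of fully home, the lid within 0.05 rad of shut, the rod drawer still open within 10 mm of where it stood, and the box at rest within 30 mm of where it stood (value of joint punch_drawer below 0.005 m and value of joint box_lid below 0.05 rad and distance of rod_drawer_front from where it was at the start of the episode below 0.01 m and value of joint rod_drawer above 0.045 m and distance of box from where it was at the start of the episode below 0.03 m and linear speed of box below 0.02 m/s); the robot touches nothing.
It fails at once if the drawer with the rods is moved by more than 10 mm (distance of rod_drawer_front from where it was at the start of the episode above 0.01 m).
It fails at once if the box is lifted, or shifted by more than 30 mm (distance of box from where it was at the start of the episode above 0.03 m or height (world z) of box above 0.012 m).
It fails at once if one of the other loose things on the bench or on the cabinets is lifted or moved by more than 30 mm (distance of any of bench_block, brass_anvil, swage_block, mallet, mandrel, dish, graver from where it was at the start of the episode above 0.03 m).
It also fails if it takes over 56 s, if anything falls off the work surface, if the arm or the gripper's body presses on something with over 40 N, if the wrist force passes 120 N, or if a joint passes its speed limit or range.

## Working session

There is one attempt and no reset: what is moved stays moved. The work goes in short steps, Python scripts to look and compute and a tool call to move; the robot and the scene stay as the last step left them, time stands still between calls to the robot, and variables do not carry over. Pictures are saved under pics/ and viewed, at most 10 in all, crops included, and the job is handed in when it is done.

Besides the shell and the picture viewer there is one more tool, called in YAML: its name, and indented under it one key for each argument. drive_tool: Moves the arm, as the interface text tells. Its arguments: {"type":"object","properties":{"targets":{"type":"array"},"squeeze":{"type":"number"}},"required":["targets"]}

```bash
mkdir -p pics
cat > h.py <<'E'
from bench import state, imaging, ctrl
import numpy as np, cv2
def shot(n):
    c=imaging.camera(n); np.savez('cam_%s.npz'%n,**c); return c
def ray(n,uv):
    c=np.load('cam_%s.npz'%n); R=cv2.Rodrigues(c['rvec'])[0]; 
    p=cv2.undistortPoints(np.array([[uv]],float),c['mtx'],c['D'])[0,0]
    return -R.T@c['tvec'].ravel(), R.T@np.array([p[0],p[1],1])
def atz(n,uv,z):
    o,d=ray(n,uv); return o+d*(z-o[2])/d[2]
def proj(n,P):
    c=np.load('cam_%s.npz'%n); return cv2.projectPoints(np.array(P,float).reshape(-1,1,3),c['rvec'],c['tvec'],c['mtx'],c['D'])[0][:,0]
E
python3 - <<'E'
from h import *
for n in('scene','top'):
    c=shot(n); cv2.imwrite(f'pics/{n}.png',c['img'][:,:,::-1])
s=state();print(s['clock'],s['position'],s['eef_rot'],s['force'],s['opening'])
E
```

```text
0.1 [0.16220966 0.70620221 0.2305251 ] [[-9.74646380e-01  2.23750752e-01 -1.89379896e-04]
 [ 2.23750802e-01  9.74645462e-01 -1.34238940e-03]
 [-1.15782380e-04 -1.35072887e-03 -9.99999081e-01]] [-0.15158069  0.34942383  0.52130992] 0.9990079241432454
```

View pics/scene.png

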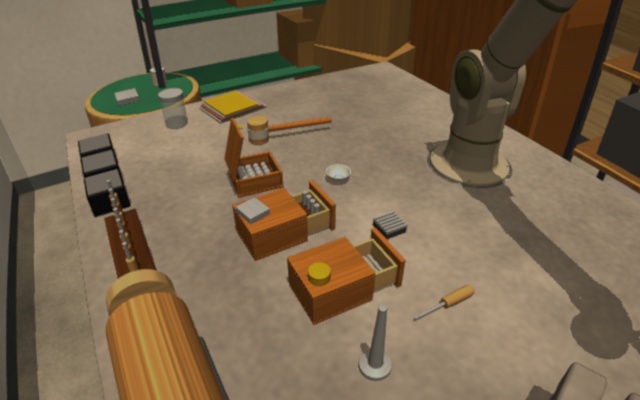

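View pics/top.png

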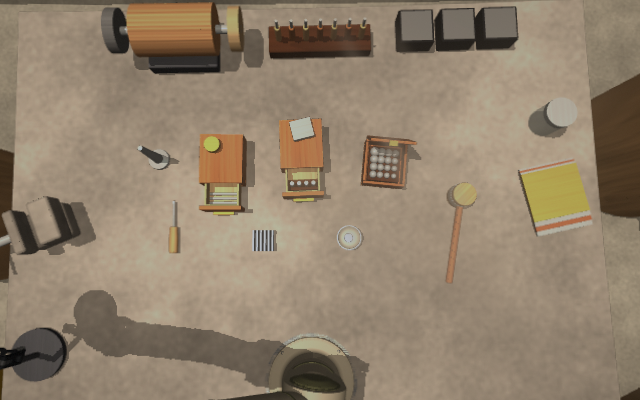

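The top view shows the rod drawer at (221,200), the punch drawer at (302,190), the box at (385,163), the dish at (349,238) and the swage block at (264,240). I'll enlarge this area.

Run:
```python
import cv2
a=cv2.imread('pics/top.png')[105:215,265:425]; cv2.imwrite('pics/topc.png',cv2.resize(a,None,fx=5,fy=5,interpolation=cv2.INTER_CUBIC))
a=cv2.imread('pics/scene.png')[110:260,215:345]; cv2.imwrite('pics/scc.png',cv2.resize(a,None,fx=4,fy=4,interpolation=cv2.INTER_CUBIC))
```

```text
(no output)
```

View pics/topc.png

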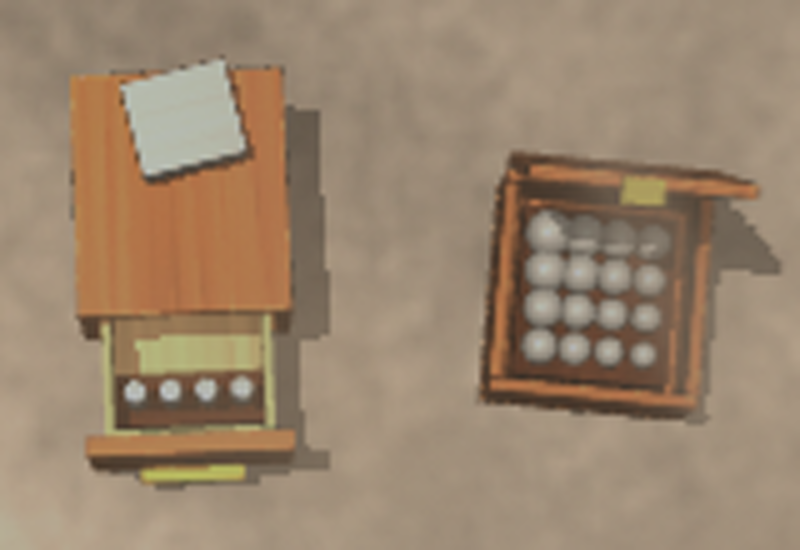

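View pics/scc.png

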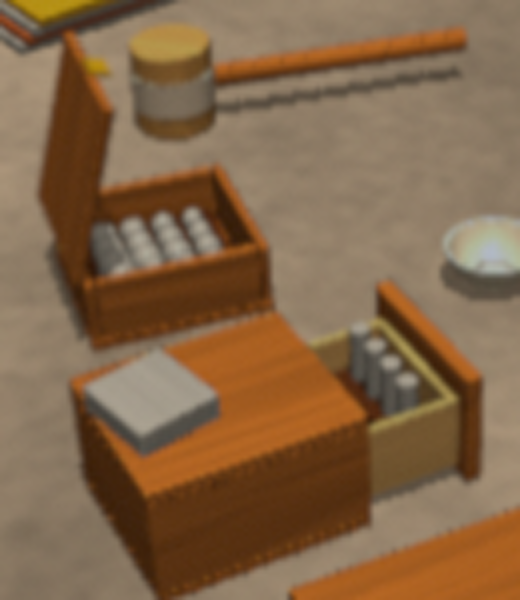

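Run:
```python
from h import *
np.set_printoptions(precision=4,suppress=True)
T=lambda x,y:(265+x/5,105+y/5)
S=lambda x,y:(215+x/4,110+y/4)
d=[atz('top',T(*p),.083) for p in((87,455),(296,450))]; print('drawer',d,np.linalg.norm(d[0]-d[1]),sum(d)/2)
c=[atz('top',T(*p),.085) for p in((70,76),(283,68),(292,312),(77,318))]; print('cab',c)
ax=(c[0]+c[1]-c[2]-c[3]);ax/=np.linalg.norm(ax);print(ax,np.degrees(np.arctan2(ax[1],ax[0])), 'open',((c[2]+c[3]-d[0]-d[1])/2)@ax)
n=[atz('top',T(*p),.055) for p in((483,392),(697,407))]; print('box near rim',n,np.linalg.norm(n[0]-n[1]))
e=n[1]-n[0];e/=np.linalg.norm(e); bx=np.array([-e[1],e[0],0]); print('bx',bx,np.degrees(np.arctan2(bx[1],bx[0])))
h=(n[0]+n[1])/2+.13*bx; print('hinge',h)
# lid angle via scene edge corners
for th in(1.0,1.1,1.2,1.3,1.4):
    P=[h+s*e*.06-bx*(.13*np.cos(th))+np.array([0,0,.13*np.sin(th)]) +k*(bx*np.sin(th)+np.array([0,0,np.cos(th)])) for s in(-1,1) for k in (0,.008)]
    q=proj('scene',P); t=proj('top',P); print(th,((q-[215,110])*4).ravel(),((t-[265,105])*5).ravel())
r=[atz('top',p,.083) for p in((199,210),(242,208))];print('rod',r)
print(atz('top',(349,238),.03),atz('top',(264,240),.026),atz('top',(462,195),.075))
```

```text
drawer [array([0.5123, 0.0667, 0.083 ]), array([ 0.5121, -0.0491,  0.083 ])] 0.11581870136733499 [0.5122 0.0088 0.083 ]
cab [array([0.7265, 0.072 , 0.085 ]), array([ 0.7282, -0.0478,  0.085 ]), array([ 0.5892, -0.049 ,  0.085 ]), array([0.5889, 0.0707, 0.085 ])]
[1.     0.0092 0.    ] 0.5250100433753608 open 0.07686004581935707
box near rim [array([ 0.5455, -0.1569,  0.055 ]), array([ 0.5339, -0.2775,  0.055 ])] 0.12120905769235908
bx [ 0.9954 -0.096   0.    ] -5.509395004949678
hinge [ 0.6691 -0.2297  0.055 ]
1.0 [177.3397 124.2293 166.6006 120.4729 127.0038  44.993  116.9136  41.2561] [512.1583 252.3137 513.8535 238.1353 740.9015 268.0729 743.2409 253.911 ]
1.1 [159.4219 118.989  148.0472 116.2833 110.187   39.7334  99.5298  36.9866] [514.8333 228.8186 516.436  214.0363 744.5199 244.5967 746.6417 229.8209]
1.2 [140.5658 115.4904 128.6761 113.8849  92.5375  36.1158  81.4264  34.4059] [517.3423 204.4785 518.8312 189.2762 747.7632 220.2592 749.6384 205.0535]
1.3 [120.9744 113.8041 108.7012 113.3351  74.2449  34.207   62.8018  33.5688] [519.6516 179.5987 521.0067 164.1701 750.5866 195.3659 752.1892 179.924 ]
1.4 [100.8671 113.9783  88.3509 114.6673  55.5124  34.0537  43.8671  34.5083] [521.7301 154.4979 522.9333 139.0424 752.9509 170.2356 754.2591 154.7573]
rod [array([0.4793, 0.2967, 0.083 ]), array([0.4818, 0.1787, 0.083 ])]
[ 0.3928 -0.1178  0.03  ] [0.3935 0.1247 0.026 ] [ 0.5034 -0.4318  0.075 ]
```

Measurements agree with the given sizes (drawer front 116 mm wide, box 121 mm). The punch drawer front is at x≈0.512, y≈0.009. The lid stands at about 1.3 rad with its hinge at (0.669,-0.230). First I close the fingers and travel to the drawer.

drive_tool:
  targets:
    - {"gripper": 1, "tx": -45.6, "ty": -61.0, "twist": -0.226}
    - {"gripper": 1, "tx": -45.6, "ty": -61.0, "twist": -0.226}
    - {"gripper": 1, "tx": -45.6, "ty": -61.0, "twist": -0.226}
    - {"gripper": 1, "tx": -45.6, "ty": -61.0, "twist": -0.226}
    - {"gripper": 1, "tx": -45.6, "ty": -61.0, "twist": -0.226}
    - {"gripper": 1, "tx": -45.6, "ty": -61.0, "twist": -0.226}
    - {"gripper": 1, "tx": -45.6, "ty": -61.0, "twist": -0.226}
    - {"gripper": 1, "tx": -45.6, "ty": -61.0, "twist": -0.226}
  squeeze: 30

```text
invalid input at $.targets[0]: expected keys gripper, tx, ty, tz, twist
```

```bash
cat >> h.py <<'E'
def to(*p,yaw=0.):
    "shift (cm) in tool axes to world point p; twist to have tool x at -x turned by yaw"
    s=state();R=np.array(s['eef_rot']);d=R.T@(np.array(p)-s['position'])*100
    x=R[:,0]; a=np.arctan2(-x[1],-x[0]); tw=-(yaw-a)
    print('t',round(s['clock'],2),'pos',np.round(s['position'],4),'F',np.round(s['force'],1),'shift',np.round(d,2),'twist',round(tw,3),'q',np.round(s['joint_positions'],2))
E
python3 -c "
from h import *
to(.47,.009,.231)"
```

```text
t 0.1 pos [0.1622 0.7062 0.2305] F [-0.2  0.3  0.5] shift [-4.560e+01 -6.107e+01  4.000e-02] twist -0.226 q [-1.42  0.6  -0.    1.6   0.    0.94 -0.08]
```

drive_tool:
  targets:
    - {"gripper": 1, "tx": -45.6, "ty": -61.0, "tz": 0, "twist": -0.226}
    - {"gripper": 1, "tx": -45.6, "ty": -61.0, "tz": 0, "twist": -0.226}
    - {"gripper": 1, "tx": -45.6, "ty": -61.0, "tz": 0, "twist": -0.226}
    - {"gripper": 1, "tx": -45.6, "ty": -61.0, "tz": 0, "twist": -0.226}
    - {"gripper": 1, "tx": -45.6, "ty": -61.0, "tz": 0, "twist": -0.226}
    - {"gripper": 1, "tx": -45.6, "ty": -61.0, "tz": 0, "twist": -0.226}
    - {"gripper": 1, "tx": -45.6, "ty": -61.0, "tz": 0, "twist": -0.226}
    - {"gripper": 1, "tx": -45.6, "ty": -61.0, "tz": 0, "twist": -0.226}
  squeeze: 30

```text
clock: 0.77
position: [0.2974, 0.3996, 0.2312]
eef_rot: [[-1.0, -0.0, -0.0], [-0.0, 1.0, -0.0], [0.0, -0.0, -1.0]]
force: [1.5, -0.7, 0.4]
opening: 0.003
gripper_force: 0.0
```

```bash
python3 -c "
from h import *
to(.47,.009,.231)"
```

```text
t 0.77 pos [0.2974 0.3996 0.2312] F [ 1.5 -0.7  0.4] shift [-1.724e+01 -3.907e+01  3.000e-02] twist 0.0 q [-0.99  0.33 -0.07  2.11  0.04  0.7   0.49]
```

Tool axes are now aligned: tx is −x, ty is +y, tz is −z.

drive_tool:
  targets:
    - {"gripper": 1, "tx": -17.2, "ty": -39.1, "tz": 0, "twist": 0}
    - {"gripper": 1, "tx": -17.2, "ty": -39.1, "tz": 0, "twist": 0}
    - {"gripper": 1, "tx": -17.2, "ty": -39.1, "tz": 0, "twist": 0}
    - {"gripper": 1, "tx": -17.2, "ty": -39.1, "tz": 0, "twist": 0}
    - {"gripper": 1, "tx": -17.2, "ty": -39.1, "tz": 0, "twist": 0}
    - {"gripper": 1, "tx": -17.2, "ty": -39.1, "tz": 0, "twist": 0}
    - {"gripper": 1, "tx": -17.2, "ty": -39.1, "tz": 0, "twist": 0}
    - {"gripper": 1, "tx": -17.2, "ty": -39.1, "tz": 0, "twist": 0}

```text
clock: 1.43
position: [0.4316, 0.0946, 0.2314]
eef_rot: [[-1.0, -0.0, 0.0], [-0.0, 1.0, 0.0], [-0.0, 0.0, -1.0]]
force: [1.5, 1.1, 0.7]
opening: 0.0
gripper_force: 0.0
```

```bash
python3 -c "
from h import *
to(.47,.009,.055)"
```

```text
t 1.43 pos [0.4316 0.0946 0.2314] F [1.5 1.1 0.7] shift [-3.83 -8.56 17.64] twist 0.0 q [-0.36  0.26  0.02  2.22 -0.01  0.66  1.24]
```

drive_tool:
  targets:
    - {"gripper": 1, "tx": -3.8, "ty": -8.6, "tz": 0, "twist": 0}
    - {"gripper": 1, "tx": -3.8, "ty": -8.6, "tz": 0, "twist": 0}
    - {"gripper": 1, "tx": -3.8, "ty": -8.6, "tz": 0, "twist": 0}
    - {"gripper": 1, "tx": -3.8, "ty": -8.6, "tz": 4, "twist": 0}
    - {"gripper": 1, "tx": -3.8, "ty": -8.6, "tz": 8, "twist": 0}
    - {"gripper": 1, "tx": -3.8, "ty": -8.6, "tz": 12, "twist": 0}
    - {"gripper": 1, "tx": -3.8, "ty": -8.6, "tz": 15, "twist": 0}
    - {"gripper": 1, "tx": -3.8, "ty": -8.6, "tz": 17.6, "twist": 0}

```text
clock: 2.1
position: [0.4686, 0.0109, 0.0531]
eef_rot: [[-1.0, -0.0, -0.002], [-0.0, 1.0, 0.0], [0.002, 0.0, -1.0]]
force: [0.2, 0.2, -1.2]
opening: -0.001
gripper_force: 0.0
```

drive_tool:
  targets:
    - {"gripper": 1, "tx": 0, "ty": 0, "tz": 0, "twist": 0}
    - {"gripper": 1, "tx": 0, "ty": 0, "tz": 0, "twist": 0}

```text
clock: 2.27
position: [0.4684, 0.0107, 0.0545]
eef_rot: [[-1.0, -0.0, -0.004], [-0.0, 1.0, -0.0], [0.004, -0.0, -1.0]]
force: [-0.2, -0.6, 0.5]
opening: 0.001
gripper_force: 0.0
```

Run:
```python
from h import *
to(.505,.009,.055)
c=shot('top');cv2.imwrite('pics/t2.png',cv2.resize(c['img'][105:235,240:400,::-1],None,fx=4,fy=4,interpolation=cv2.INTER_CUBIC))
```

```text
t 2.27 pos [0.4684 0.0107 0.0545] F [-0.2 -0.6  0.5] shift [-3.66 -0.18 -0.06] twist 0.0 q [-0.15  0.61  0.02  2.31 -0.04  0.22  1.47]
```

View pics/t2.png

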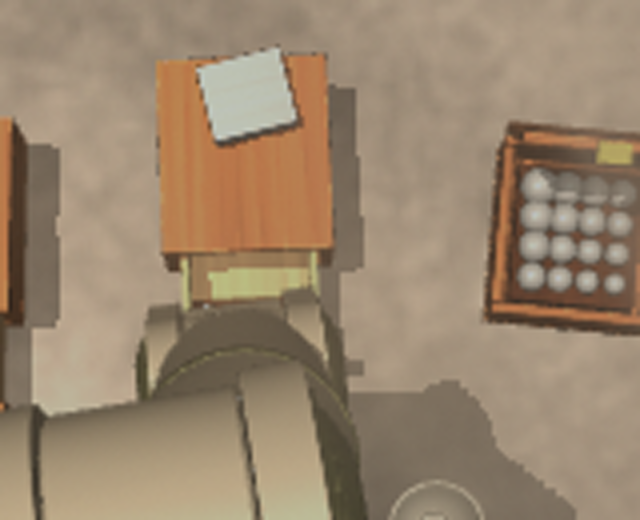

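Only the arm over the drawer is visible; the drawer has not moved (rear drawer edge at (250,275)). Now I push.

drive_tool:
  targets:
    - {"gripper": 1, "tx": -2, "ty": -0.2, "tz": 0, "twist": 0}
    - {"gripper": 1, "tx": -3, "ty": -0.2, "tz": 0, "twist": 0}
    - {"gripper": 1, "tx": -3.8, "ty": -0.2, "tz": 0, "twist": 0}
    - {"gripper": 1, "tx": -4.6, "ty": -0.2, "tz": 0, "twist": 0}
    - {"gripper": 1, "tx": -5.4, "ty": -0.2, "tz": 0, "twist": 0}
    - {"gripper": 1, "tx": -6.2, "ty": -0.2, "tz": 0, "twist": 0}
    - {"gripper": 1, "tx": -7, "ty": -0.2, "tz": 0, "twist": 0}
    - {"gripper": 1, "tx": -7.8, "ty": -0.2, "tz": 0, "twist": 0}

```text
clock: 2.98
position: [0.5479, 0.0088, 0.0553]
eef_rot: [[-1.0, -0.0, -0.0], [-0.0, 1.0, 0.0], [0.0, 0.0, -1.0]]
force: [-1.4, -0.2, 1.5]
opening: 0.002
gripper_force: 0.8
```

drive_tool:
  targets:
    - {"gripper": 1, "tx": -0.4, "ty": 0, "tz": 0, "twist": 0}
    - {"gripper": 1, "tx": -0.8, "ty": 0, "tz": 0, "twist": 0}

```text
clock: 3.15
position: [0.5559, 0.0087, 0.0551]
eef_rot: [[-1.0, -0.0, -0.0], [-0.0, 1.0, -0.0], [0.0, -0.0, -1.0]]
force: [-1.0, 0.1, 0.4]
opening: 0.001
gripper_force: 0.7
```

drive_tool:
  targets:
    - {"gripper": 1, "tx": -0.3, "ty": 0, "tz": 0, "twist": 0}
    - {"gripper": 1, "tx": -0.5, "ty": 0, "tz": 0, "twist": 0}

```text
clock: 3.32
position: [0.5605, 0.0087, 0.0552]
eef_rot: [[-1.0, -0.0, -0.0], [-0.0, 1.0, 0.0], [0.0, 0.0, -1.0]]
force: [-1.8, 0.9, 0.3]
opening: 0.003
gripper_force: 0.6
```

drive_tool:
  targets:
    - {"gripper": 1, "tx": -0.3, "ty": 0, "tz": 0, "twist": 0}
    - {"gripper": 1, "tx": -0.5, "ty": 0, "tz": 0, "twist": 0}

```text
clock: 3.48
position: [0.5654, 0.0087, 0.0552]
eef_rot: [[-1.0, -0.0, -0.0], [-0.0, 1.0, 0.0], [0.0, 0.0, -1.0]]
force: [-2.1, 0.7, -0.3]
opening: 0.003
gripper_force: 0.6
```

drive_tool:
  targets:
    - {"gripper": 1, "tx": -0.2, "ty": 0, "tz": 0, "twist": 0}
    - {"gripper": 1, "tx": -0.3, "ty": 0, "tz": 0, "twist": 0}

```text
clock: 3.65
position: [0.5686, 0.0086, 0.0553]
eef_rot: [[-1.0, -0.0, 0.0], [-0.0, 1.0, -0.0], [-0.0, -0.0, -1.0]]
force: [-1.8, 1.1, -1.3]
opening: -0.001
gripper_force: 1.5
```

drive_tool:
  targets:
    - {"gripper": 1, "tx": -0.2, "ty": 0, "tz": 0, "twist": 0}
    - {"gripper": 1, "tx": -0.3, "ty": 0, "tz": 0, "twist": 0}

```text
clock: 3.82
position: [0.5685, 0.0087, 0.0551]
eef_rot: [[-1.0, -0.0, -0.006], [-0.0, 1.0, -0.0], [0.006, -0.0, -1.0]]
force: [-11.6, 2.0, 9.0]
opening: 0.002
gripper_force: 5.7
```

drive_tool:
  targets:
    - {"gripper": 1, "tx": -0.2, "ty": 0, "tz": 0, "twist": 0}
    - {"gripper": 1, "tx": -0.3, "ty": 0, "tz": 0, "twist": 0}

```text
clock: 3.98
position: [0.5685, 0.0086, 0.055]
eef_rot: [[-1.0, -0.001, -0.011], [-0.001, 1.0, -0.0], [0.011, -0.0, -1.0]]
force: [-20.0, 2.9, 15.8]
opening: -0.002
gripper_force: 9.8
```

The drawer hit a hard stop at TCP x=0.5685 and the force rose to 20 N, so it is home. I back off and rise.

drive_tool:
  targets:
    - {"gripper": 1, "tx": 0, "ty": 0, "tz": 0, "twist": 0}
    - {"gripper": 1, "tx": 0, "ty": 0, "tz": 0, "twist": 0}
    - {"gripper": 1, "tx": 1.5, "ty": 0, "tz": 0, "twist": 0}
    - {"gripper": 1, "tx": 3.5, "ty": 0, "tz": 0, "twist": 0}
    - {"gripper": 1, "tx": 3.5, "ty": 0, "tz": -4, "twist": 0}
    - {"gripper": 1, "tx": 3.5, "ty": 0, "tz": -8, "twist": 0}
    - {"gripper": 1, "tx": 3.5, "ty": 0, "tz": -12, "twist": 0}
    - {"gripper": 1, "tx": 3.5, "ty": 0, "tz": -16, "twist": 0}

```text
clock: 4.65
position: [0.5394, 0.0083, 0.2173]
eef_rot: [[-1.0, 0.0, 0.001], [0.0, 1.0, -0.0], [-0.001, -0.0, -1.0]]
force: [0.7, 0.9, -0.3]
opening: 0.0
gripper_force: 0.0
```

drive_tool:
  targets:
    - {"gripper": 1, "tx": 0, "ty": 0, "tz": -4, "twist": 0}
    - {"gripper": 1, "tx": 0, "ty": 0, "tz": -8, "twist": 0}
    - {"gripper": 1, "tx": 0, "ty": 0, "tz": -9.5, "twist": 0}
    - {"gripper": 1, "tx": 0, "ty": 0, "tz": -9.5, "twist": 0}

```text
clock: 4.98
position: [0.5415, 0.0084, 0.3151]
eef_rot: [[-1.0, 0.0, 0.009], [0.0, 1.0, 0.001], [-0.009, 0.001, -1.0]]
force: [1.0, -0.4, -0.2]
opening: 0.0
gripper_force: 0.0
```

Run:
```python
from h import *
to(.729,-.2355,.31,yaw=-.096)
```

```text
t 4.98 pos [0.5415 0.0084 0.3151] F [ 1.  -0.4 -0.2] shift [-18.75 -24.39   0.65] twist 0.096 q [-0.16  0.28  0.06  1.93 -0.02  0.92  1.47]
```

drive_tool:
  targets:
    - {"gripper": 1, "tx": -18.8, "ty": -24.4, "tz": 0, "twist": 0.096}
    - {"gripper": 1, "tx": -18.8, "ty": -24.4, "tz": 0, "twist": 0.096}
    - {"gripper": 1, "tx": -18.8, "ty": -24.4, "tz": 0, "twist": 0.096}
    - {"gripper": 1, "tx": -18.8, "ty": -24.4, "tz": 0, "twist": 0.096}
    - {"gripper": 1, "tx": -18.8, "ty": -24.4, "tz": 0, "twist": 0.096}
    - {"gripper": 1, "tx": -18.8, "ty": -24.4, "tz": 0, "twist": 0.096}
    - {"gripper": 1, "tx": -18.8, "ty": -24.4, "tz": 0, "twist": 0.096}
    - {"gripper": 1, "tx": -18.8, "ty": -24.4, "tz": 0, "twist": 0.096}

```text
clock: 5.65
position: [0.7287, -0.2414, 0.308]
eef_rot: [[-0.995, 0.1, -0.001], [0.1, 0.995, -0.003], [0.001, -0.003, -1.0]]
force: [-0.9, -0.6, -0.3]
opening: 0.002
gripper_force: 0.0
```

Run:
```python
from h import *
to(.729,-.2355,.16,yaw=-.096)
c=shot('scene');cv2.imwrite('pics/s3.png',cv2.resize(c['img'][60:260,200:400,::-1],None,fx=3,fy=3,interpolation=cv2.INTER_CUBIC))
```

```text
t 5.65 pos [ 0.7287 -0.2414  0.308 ] F [-0.9 -0.6 -0.3] shift [ 0.02  0.63 14.8 ] twist -0.004 q [ 0.17  0.6   0.13  1.41 -0.08  1.14  1.78]
```

View pics/s3.png

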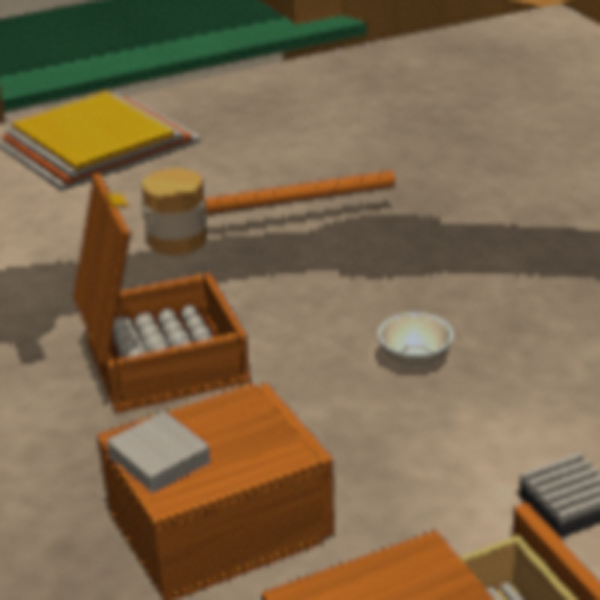

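The picture shows the punch cabinet closed (front side at about (330,470)) and the lid still up at (100,260). I descend behind the lid.

drive_tool:
  targets:
    - {"gripper": 1, "tx": 0, "ty": 0.6, "tz": 3, "twist": 0}
    - {"gripper": 1, "tx": 0, "ty": 0.6, "tz": 6, "twist": 0}
    - {"gripper": 1, "tx": 0, "ty": 0.6, "tz": 9, "twist": 0}
    - {"gripper": 1, "tx": 0, "ty": 0.6, "tz": 12, "twist": 0}
    - {"gripper": 1, "tx": 0, "ty": 0.6, "tz": 14, "twist": 0}
    - {"gripper": 1, "tx": 0, "ty": 0.6, "tz": 14.8, "twist": 0}
    - {"gripper": 1, "tx": 0, "ty": 0.6, "tz": 14.8, "twist": 0}

```text
clock: 6.28
position: [0.7266, -0.2289, 0.159]
eef_rot: [[-0.995, 0.096, -0.005], [0.096, 0.995, 0.001], [0.005, 0.001, -1.0]]
force: [-0.6, -0.1, 0.3]
opening: -0.0
gripper_force: 0.0
```

Run:
```python
from h import *
to(.729,-.2355,.16,yaw=-.096)
h=np.array([.669,-.2297,.055]);bx=np.array([.9954,-.096,0])
s=state();R=np.array(s['eef_rot'])
for th in [1.3,1.15,1.,.85,.7,.55,.4,.3,.2,.1,0]:
    r=.11
    P=h+bx*(-r*np.cos(th)+.008*np.sin(th)+.011)+np.array([0,0,r*np.sin(th)+.008*np.cos(th)])
    print(th,P.round(3),(R.T@(P-s['position'])*100).round(1))
```

```text
t 6.28 pos [ 0.7266 -0.2289  0.159 ] F [-0.6 -0.1  0.3] shift [-0.3  -0.63 -0.1 ] twist 0.0 q [ 0.17  0.72  0.11  1.56 -0.09  0.87  1.78]
1.3 [ 0.658 -0.229  0.163] [ 6.8 -0.6 -0.4]
1.15 [ 0.642 -0.227  0.159] [ 8.4 -0.6  0.1]
1.0 [ 0.627 -0.226  0.152] [ 9.9 -0.6  0.8]
0.85 [ 0.614 -0.224  0.143] [11.3 -0.6  1.7]
0.7 [ 0.601 -0.223  0.132] [12.5 -0.6  2.8]
0.55 [ 0.591 -0.222  0.119] [13.6 -0.6  4. ]
0.4 [ 0.582 -0.221  0.105] [14.4 -0.6  5.4]
0.3 [ 0.578 -0.221  0.095] [14.9 -0.6  6.5]
0.2 [ 0.574 -0.221  0.085] [15.2 -0.6  7.5]
0.1 [ 0.572 -0.22   0.074] [15.4 -0.6  8.6]
0 [ 0.57  -0.22   0.063] [15.6 -0.6  9.7]
```

Now I sweep along the lid's arc, slowly at first.

drive_tool:
  targets:
    - {"gripper": 1, "tx": 2.5, "ty": -0.6, "tz": 0, "twist": 0}
    - {"gripper": 1, "tx": 4.5, "ty": -0.6, "tz": 0, "twist": 0}
    - {"gripper": 1, "tx": 5.7, "ty": -0.6, "tz": -0.2, "twist": 0}
    - {"gripper": 1, "tx": 6.6, "ty": -0.6, "tz": -0.3, "twist": 0}
    - {"gripper": 1, "tx": 7.4, "ty": -0.6, "tz": -0.2, "twist": 0}
    - {"gripper": 1, "tx": 8.2, "ty": -0.6, "tz": 0, "twist": 0}
    - {"gripper": 1, "tx": 9, "ty": -0.6, "tz": 0.3, "twist": 0}
    - {"gripper": 1, "tx": 9.9, "ty": -0.6, "tz": 0.8, "twist": 0}

```text
clock: 6.95
position: [0.6293, -0.2257, 0.1547]
eef_rot: [[-0.995, 0.095, 0.002], [0.095, 0.995, -0.0], [-0.002, -0.0, -1.0]]
force: [0.8, 1.0, 2.2]
opening: -0.0
gripper_force: 0.7
```

Run:
```python
from h import *
to(.57,-.22,.063,yaw=-.096)
c=shot('scene');cv2.imwrite('pics/s4.png',cv2.resize(c['img'][80:230,200:350,::-1],None,fx=4,fy=4,interpolation=cv2.INTER_CUBIC))
```

```text
t 6.95 pos [ 0.6293 -0.2257  0.1547] F [0.8 1.  2.2] shift [5.97 0.01 9.16] twist 0.001 q [ 0.2   0.62  0.1   1.81 -0.09  0.72  1.82]
```

View pics/s4.png

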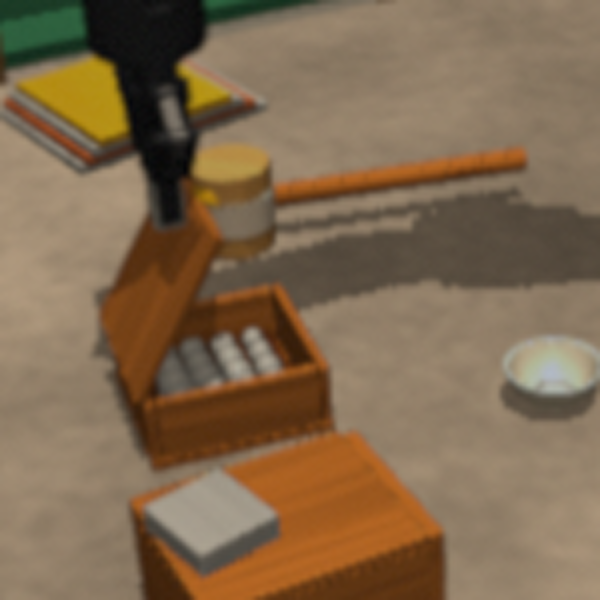

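The lid is moving over, with the fingertip on its outer face near the free edge at (170,225). I continue along the arc.

drive_tool:
  targets:
    - {"gripper": 1, "tx": 1.0, "ty": 0, "tz": 0.7, "twist": 0}
    - {"gripper": 1, "tx": 1.7, "ty": 0, "tz": 1.2, "twist": 0}
    - {"gripper": 1, "tx": 2.3, "ty": 0, "tz": 1.8, "twist": 0}
    - {"gripper": 1, "tx": 2.9, "ty": 0, "tz": 2.3, "twist": 0}
    - {"gripper": 1, "tx": 3.5, "ty": 0, "tz": 2.9, "twist": 0}
    - {"gripper": 1, "tx": 4.0, "ty": 0, "tz": 3.5, "twist": 0}
    - {"gripper": 1, "tx": 4.4, "ty": 0, "tz": 4.2, "twist": 0}
    - {"gripper": 1, "tx": 4.8, "ty": 0, "tz": 4.9, "twist": 0}

```text
clock: 7.67
position: [0.5804, -0.2212, 0.1046]
eef_rot: [[-0.995, 0.096, -0.001], [0.096, 0.995, 0.0], [0.001, 0.0, -1.0]]
force: [0.6, -0.0, 1.3]
opening: 0.003
gripper_force: 0.5
```

drive_tool:
  targets:
    - {"gripper": 1, "tx": 0.3, "ty": 0, "tz": 0.7, "twist": 0}
    - {"gripper": 1, "tx": 0.5, "ty": 0, "tz": 1.3, "twist": 0}
    - {"gripper": 1, "tx": 0.7, "ty": 0, "tz": 1.9, "twist": 0}
    - {"gripper": 1, "tx": 0.8, "ty": 0, "tz": 2.5, "twist": 0}
    - {"gripper": 1, "tx": 0.9, "ty": 0, "tz": 3.0, "twist": 0}

```text
clock: 8.08
position: [0.5719, -0.2204, 0.0746]
eef_rot: [[-0.995, 0.096, -0.0], [0.096, 0.995, 0.0], [0.0, 0.0, -1.0]]
force: [-0.9, 0.1, 0.4]
opening: -0.004
gripper_force: 0.4
```

drive_tool:
  targets:
    - {"gripper": 1, "tx": 0, "ty": 0, "tz": 0.4, "twist": 0}
    - {"gripper": 1, "tx": 0, "ty": 0, "tz": 0.7, "twist": 0}

```text
clock: 8.25
position: [0.572, -0.2204, 0.0677]
eef_rot: [[-0.995, 0.096, -0.0], [0.096, 0.995, 0.0], [0.0, 0.0, -1.0]]
force: [-0.3, 0.3, 0.5]
opening: -0.004
gripper_force: 0.4
```

drive_tool:
  targets:
    - {"gripper": 1, "tx": 0, "ty": 0, "tz": 0.2, "twist": 0}
    - {"gripper": 1, "tx": 0, "ty": 0, "tz": 0.4, "twist": 0}

```text
clock: 8.42
position: [0.5723, -0.2205, 0.0642]
eef_rot: [[-0.995, 0.096, 0.0], [0.096, 0.995, -0.0], [-0.0, -0.0, -1.0]]
force: [-0.2, -1.0, 1.2]
opening: 0.004
gripper_force: 0.4
```

drive_tool:
  targets:
    - {"gripper": 1, "tx": 0, "ty": 0, "tz": 0.2, "twist": 0}
    - {"gripper": 1, "tx": 0, "ty": 0, "tz": 0.3, "twist": 0}

```text
clock: 8.58
position: [0.5723, -0.2205, 0.0631]
eef_rot: [[-0.995, 0.096, 0.001], [0.096, 0.995, -0.0], [-0.001, 0.0, -1.0]]
force: [-8.2, 3.7, 33.3]
opening: -0.001
gripper_force: 16.7
```

The lid stopped solidly at z=0.063, exactly the shut height. I hold briefly, then lift off.

drive_tool:
  targets:
    - {"gripper": 1, "tx": 0, "ty": 0, "tz": 0, "twist": 0}
    - {"gripper": 1, "tx": 0, "ty": 0, "tz": 0, "twist": 0}
    - {"gripper": 1, "tx": 0, "ty": 0, "tz": -1, "twist": 0}
    - {"gripper": 1, "tx": 0, "ty": 0, "tz": -4, "twist": 0}
    - {"gripper": 1, "tx": 0, "ty": 0, "tz": -8, "twist": 0}
    - {"gripper": 1, "tx": 0, "ty": 0, "tz": -12, "twist": 0}
    - {"gripper": 1, "tx": 0, "ty": 0, "tz": -16, "twist": 0}
    - {"gripper": 1, "tx": 0, "ty": 0, "tz": -20, "twist": 0}

```text
clock: 9.25
position: [0.572, -0.2204, 0.2637]
eef_rot: [[-0.995, 0.096, 0.001], [0.096, 0.995, -0.0], [-0.001, -0.0, -1.0]]
force: [0.4, -0.9, -0.2]
opening: 0.002
gripper_force: 0.0
```

drive_tool:
  targets:
    - {"gripper": 1, "tx": 0, "ty": 0, "tz": 0, "twist": 0}
    - {"gripper": 1, "tx": 0, "ty": 0, "tz": 0, "twist": 0}
    - {"gripper": 1, "tx": 0, "ty": 0, "tz": 0, "twist": 0}

```text
clock: 9.5
position: [0.572, -0.2202, 0.2613]
eef_rot: [[-0.995, 0.095, 0.0], [0.095, 0.995, -0.0], [-0.0, 0.0, -1.0]]
force: [-0.3, -0.2, 0.1]
opening: -0.001
gripper_force: 0.0
```

Run:
```python
from h import *
c=shot('scene');cv2.imwrite('pics/s5.png',cv2.resize(c['img'][100:300,200:420,::-1],None,fx=3,fy=3,interpolation=cv2.INTER_CUBIC))
```

```text
(no output)
```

View pics/s5.png

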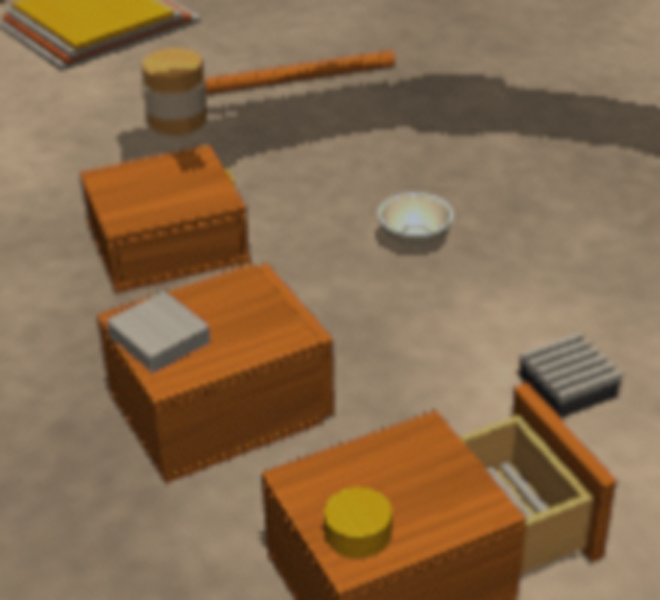

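The lid is shut flat (165,190), the punch drawer is flush (330,380), and the rod drawer is still open (540,490).

```bash
python3 -c "
from bench import ctrl
print(ctrl.close_job())"
```

```text
the job is handed in; nothing more can be done
None
```

I pushed the punch drawer fully home and then shut the box lid; the rod drawer still stands open, nothing else was touched, and the job is handed in (no verdict was shown).

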